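# Find the hidden release notch on a laser head and press its key

### The arm

A 6-joint arm with a two-finger parallel gripper is mounted at the origin on the work surface. World frame = base frame: x ahead of the robot, y to its left, z up, the work surface at z = 0. Lengths are in mm, angles in degrees, forces in N, time in s.
With the tool pointing down it reaches from about 425 to 1125 mm from the base axis. Payload 14.9 kg.
Tool frame: the origin (TCP) lies on the centre line of the jaws, within the pads' length; the fingertips stand 22 mm ahead of it and the grasp point (between the pads) lies 3 mm ahead of it (arm.finger_overhang is the distance from the TCP to the fingertips, in mm); y points along the fingers, z is the direction in which the jaws open and shut, and the axes are right-handed (so a half turn about y gives the same grasp; the last joint's range is limited). The gripper opens to 91 mm and grips with 3 to 60 N. Pads are 32 mm wide; open, the fingers measure 118 mm over their backs; the gripper's body (76 mm by 178 mm) begins 60 mm behind the grasp point.
Start: joints at [73.894, 21.709, 99.362, -0, 58.929, -1.908], TCP at [171.697, 678.63, 235.932] pointing down, gripper open.
Joint ranges: [-158.91, 158.91], [-42.39, 125.64], [0.06, 152.35], [-60.88, 240.88], [17.5, 164.5], [-176.32, 176.32]. Speed limits (degrees/s): [108.29, 108.29, 136.94, 180, 180, 180].

### API

Orientations are given as [roll, pitch, yaw] about the fixed x, y, z axes, in that order (R = Rz(yaw) Ry(pitch) Rx(roll)).
In Python, from station import sensors, cams, arm gives the robot as it stands.
- The arm moves only by the tool arm_command, never from a script. Its argument "moves" is text: rows parted by semicolons, each of 7 numbers parted by spaces: the shift along the tool's x, y, z in mm, then the turn, a rotation vector about the tool's x, y, z in rad, then the finger opening in mm, from 0 to 91.2. In form: dx dy dz wx wy wz hand; .... A call has 1 to 5 rows; each row shifts and turns the pose as measured when the row begins, along the tool's axes as they then stand; what a row does not reach is not made up. A row lasts 1/10 s, in which the tool goes at most 50 mm and 8.59 degrees, less where a joint would pass 70% of its speed; a pose out of reach is approached as far as the arm can. A call is refused whole if a number of a shift passes 50 or a number of a turn 0.15, either way. A call with a gripper value outside its range is refused whole. The fingers move at their own pace and stop on an object; "squeeze" is the grip in N (left out, the last holds). Time passes only in rows, so rows that do not move let the fingers close. It gives the time, the measured TCP pose, the force and the opening at its end, in the units of the state.
- sensors.observe(): the state, without advancing time (a new reading comes with each control period).
- cams.camera(name): name is "scene" or "top" or "wrist"; returns a dict with "pixels" (384x512x3 uint8, blue, green, red), "mtx" (3x3 intrinsics, pixels), "R" (3x3) and "t" (3): a world point X has camera coordinates R X + t; the wrist camera has in their place "T_tool_cam" (4x4, takes a point from camera to tool coordinates, whose origin is the TCP and whose axes are the tool frame's). Camera axes: x right, y down, z forward; pixel columns grow to the right and rows downward; lengths in mm; the calibration is good to about 2 mm. A picture is of the moment at which its call begins: read the wrist's pose just before it. There is no depth.
- arm.job_done(): hands the job in, once; it reports no verdict.
The state is a dict: "t": time; "q": joint angles; "dq": joint speeds; "effort": joint torques, N m; "ee_pos": TCP position; "ee_rot": TCP orientation; "wrist_force": force on the tool from outside, world axes, zero at the start; "wrist_torque": the same for the moment, N m; "width": opening from 0.0 (shut) to 1.0 (fully open).
Only numpy, scipy, OpenCV 4.12 (cv2) and the standard library are available. Lean on these libraries where they do the work, as an engineer would, in place of code of your own. Each camera call takes 0.05 s, during which the arm holds its last target.

### The job

Open the black laser head: gently touch down with a fingertip on the edge strip in front of its grey lid, at the end on the robot's right, slide it along the strip, feeling for the hidden notch, and press the key inside the notch fully down so that the lid pops up. Then take the hand away; do not push or pry the lid itself, and leave the post, the jar and the optic mount standing where they are.

Things in the scene. Friction and masses are not known exactly. Their poses are not given: they have to be found in the camera images.
- housing: Fixed black laser head, 190 x 500 mm. Origin on the table top, under the middle line of the edge strip. Its x points from the strip across the lid (away from the robot), y along the strip to the robot's left, z up. Ribbed end heads beside the strip, 94 mm high, x -30 to 160 mm. The notch in the strip is 50 mm long (y), 50 mm wide (x), open to top and front.
- strip_right (a point): End of the visible edge strip on the robot's right, on its top, middle of its width: housing x 0, y -125, z 75 mm. The strip is level, rigid and black, 50 mm wide (x -25 to +25 mm). The notch's middle is 95 to 200 mm from here along +y, different every time and not reported: it must be felt or seen.
- strip_left (a point): Other end of the visible edge strip (robot's left), on its top, middle of its width: housing x 0, y +115, z 75 mm.
- key (a joint): Dark release key, 44 mm wide (x), a bar under the strip: only in the notch is it uncovered, as the notch's floor, 14 mm below the strip's top. In m: 0 = up (start, top at z = 61 mm), 0.010 = fully down (z = 51 mm). Needs about 5 to 8 N straight down, has no return spring and stays where pushed; linked to the lid.
- lid (a joint): Lid, rad: 0 = shut, 0.18 = popped up, its front side about 21 mm higher. It is lifted by the key through a linkage (18 rad per m of key travel) and stays up with the key.
- lid_front (a point): Middle of the top of the grey lid's free front side. Lid 118 x 236 x 10 mm, shut: top at z = 80 mm, hinged on its far side (housing x = 147 mm); its front side lies at housing x = 29 mm, 4 mm behind the strip.
- post: Bystander: loose steel post, 15 mm thick, on a black round foot of 56 mm; 70 mm high. Origin under its centre.
- jar: Bystander: loose small jar with a blue cap, 48 mm across, 55 mm high. Origin under its centre.
- mount: Bystander: loose optic mount, blue foot 44 x 44 mm with a black upright plate and green glass, 56 mm high. Origin under its centre.

How it is judged (in metres and radians):
On the way, in this order (a step that is already met when the one before it is completed fails the run):
1. a fingertip touches the edge strip at its end on the robot's right, the key still up (contact force between the fingers and housing above 0.5 N and y of the grasp point in the frame of housing between -0.125 and -0.065 m and x of the grasp point in the frame of housing between -0.045 and 0.035 m and value of joint key below 0.002 m), for 0.1 s.
2. the fingertip touches the strip (not the key) farther along to the left (contact force between the fingers and housing above 0.5 N and contact force between the fingers and key below 0.2 N and y of the grasp point in the frame of housing above -0.06 m and x of the grasp point in the frame of housing between -0.045 and 0.035 m and value of joint key below 0.002 m), for 0.05 s.
3. the key in the notch is pressed down by the fingers (value of joint key above 0.008 m and contact force between the fingers and key above 0.5 N), for 0.05 s.
At the end, for the whole second after the job is handed in: The key is down by at least 8 of its 10 mm, the lid is up by more than 0.14 rad, and the post, jar and mount stand upright within 15 mm of where they were (value of joint key above 0.008 m and value of joint lid above 0.14 rad and distance of each of post, jar, mount from where it was at the start of the episode below 0.015 m and angle between each of post, jar, mount's own z axis and vertical below 0.15 rad); the robot touches nothing.
It fails at once if the lid itself is pushed or pried (more than 3 N) (contact force between any of the fingers, the arm and lid above 3 N).
It fails at once if the laser head is pressed roughly (more than 50 N) (contact force between any of the fingers, the arm and housing above 50 N).
It fails at once if the post, jar or mount is moved by 15 mm or more, or lifted (distance of any of post, jar, mount from where it was at the start of the episode above 0.015 m).
It also fails if it takes over 61 s, if anything falls off the work surface, if the arm or the gripper's body presses on something with over 40 N, if the wrist force passes 120 N, or if a joint passes its speed limit or range.

## Working session

There is one attempt and no reset: what is moved stays moved. The work goes in short steps, Python scripts to look and compute and a tool call to move; the robot and the scene stay as the last step left them, time stands still between calls to the robot, and variables do not carry over. Pictures are saved under pics/ and viewed, and the job is handed in when it is done.

Besides the shell and the picture viewer there is one more tool, called after ">>>" in YAML: its name, and indented under it one key for each argument. arm_command: Moves the arm, as the interface text tells. Its arguments: {"type":"object","properties":{"moves":{"type":"string"},"squeeze":{"type":"number"}},"required":["moves"]}

```bash
mkdir -p pics; ls; python3 - <<'E'
from station import sensors,cams,arm
import cv2,numpy as np
s=sensors.observe();print(s)
for n in("scene","top","wrist"):
    c=cams.camera(n);cv2.imwrite(f"pics/{n}0.png",c["pixels"]);np.savez(f"{n}0.npz",**c)
    print(n,{k:np.round(v,3).tolist() for k,v in c.items() if k!="pixels"})
print(arm.finger_overhang)
E
```

```text
pics
{'t': 0.0, 'q': array([ 7.38959508e+01,  2.17390462e+01,  9.93949726e+01, -2.79675169e-04,
        5.89288094e+01, -1.90689589e+00]), 'dq': array([ 0.04414132, -0.05801431, -0.02147112, -0.02018645,  0.08521021,
        0.04110317]), 'effort': array([ 4.89698177e-04, -7.63733840e+01, -4.34376419e+01,  6.51313970e-02,
        4.23308951e-02, -1.14051822e-04]), 'ee_pos': array([171.57324224, 678.2676077 , 235.28726237]), 'ee_rot': array([-9.00628014e+01,  1.85137880e-03, -1.41970098e+01]), 'wrist_force': array([-0.34769757,  0.00582997,  0.08311794]), 'wrist_torque': array([-0.00806561, -0.016116  ,  0.01401696]), 'width': 1.000809460993569}
scene {'mtx': [[420.685, 0.0, 265.482], [0.0, 420.685, 195.205], [0.0, 0.0, 1.0]], 'R': [[-0.371, 0.929, -0.021], [0.53, 0.193, -0.826], [-0.763, -0.317, -0.564]], 't': [196.714, -233.723, 1388.363]}
top {'mtx': [[394.535, 0.0, 256.848], [0.0, 394.535, 186.469], [0.0, 0.0, 1.0]], 'R': [[0.01, -1.0, 0.003], [-0.981, -0.01, -0.193], [0.193, -0.001, -0.981]], 't': [1.393, 539.414, 703.775]}
wrist {'mtx': [[337.46, 0.0, 260.696], [0.0, 337.46, 192.671], [0.0, 0.0, 1.0]], 'T_tool_cam': [[0.0, 0.968, 0.251, -69.655], [-0.0, -0.251, 0.968, -148.574], [1.0, -0.0, 0.0, 0.749], [0.0, 0.0, 0.0, 1.0]]}
22.0
```

View pics/scene0.png

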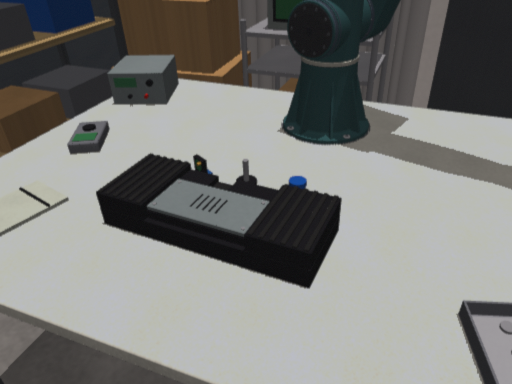

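View pics/top0.png

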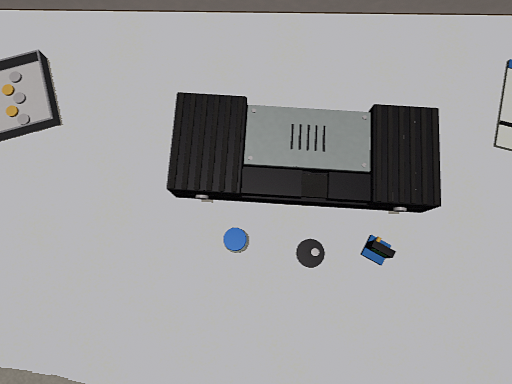

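View pics/wrist0.png

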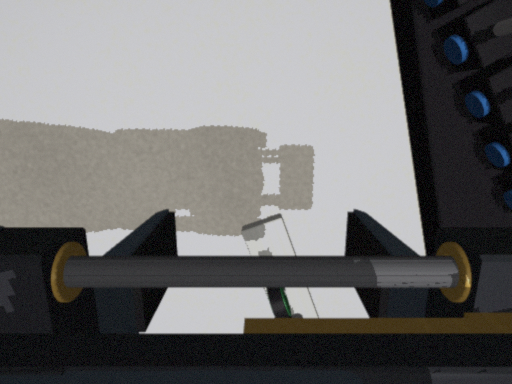

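The top view shows the black head, with lid corners near (247,106), (371,112), (370,172) and (244,167). There is a darker patch in the strip at about (315,185), which is probably the notch. The jar is at (235,240), the post at (310,253) and the mount at (377,250). I'll enlarge the image and measure.

```bash
cat > h.py <<'E'
import numpy as np,cv2
def ray(c,u,v,z):
    K,R,t=c["mtx"],c["R"],c["t"]
    d=R.T@np.linalg.inv(K)@np.array([u,v,1.]);o=-R.T@t
    return o+d*(z-o[2])/d[2]
def proj(c,X):
    p=c["mtx"]@(c["R"]@np.asarray(X,float)+c["t"]);return p[:2]/p[2]
E
python3 - <<'E'
from h import *
c=np.load("top0.npz");im=c["pixels"]
for n,p,z in[("lid1",(247,106),80),("lid2",(371,112),80),("lid3",(370,172),80),("lid4",(244,167),80),("jar",(235,239),55),("post",(310,253),3),("mount",(377,250),5)]:
    print(n,ray(c,*p,z).round(1))
cr=im[155:215,225:390].astype(float)
cr=np.clip(cr*4,0,255).astype(np.uint8)
cv2.imwrite("pics/crop.png",cv2.resize(cr,None,fx=4.8,fy=4.8,interpolation=cv2.INTER_NEAREST))
E
```

```text
lid1 [691.4  27.1  80. ]
lid2 [ 681.8 -210.9   80. ]
lid3 [ 563.5 -203.6   80. ]
lid4 [570.7  31.   80. ]
jar [438.8  46.4  55. ]
post [415.9 -99.9   3. ]
mount [ 423.  -232.3    5. ]
```

View pics/crop.png

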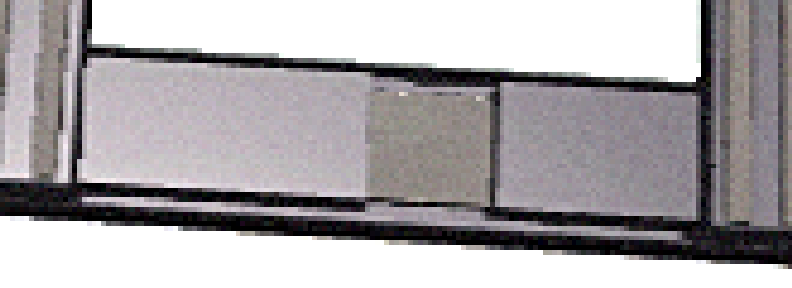

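```bash
python3 - <<'E'
from h import *
c=np.load("top0.npz")
P=lambda x,y,z=75:ray(c,225+x/4.8,155+y/4.8,z)
pts=dict(Lb=P(87,57),Lf=P(80,186),Rb=P(698,90),Rf=P(698,219),nLb=P(368,75),nLf=P(366,203),nRb=P(497,85),nRf=P(497,212))
for k,v in pts.items():print(k,v.round(1))
print('floor',P(366,140,75).round(1),P(490,145,61).round(1))
# strip: Lb (25,115) Lf(-25,115) Rb(25,-125) Rf(-25,-125)
src=np.array([[25,115],[-25,115],[25,-125],[-25,-125],[147,None or 0]][:4],float)
dst=np.array([pts[k][:2] for k in("Lb","Lf","Rb","Rf")])
a=src-src.mean(0);b=dst-dst.mean(0)
th=np.arctan2((a[:,0]*b[:,1]-a[:,1]*b[:,0]).sum(),(a*b).sum());R=np.array([[np.cos(th),-np.sin(th)],[np.sin(th),np.cos(th)]])
o=dst.mean(0)-R@src.mean(0);print("yaw",np.degrees(th),"o",o,"res",(dst-(src@R.T+o)).round(1).tolist())
for k,v in pts.items():print(k,(R.T@(v[:2]-o)).round(1))
for l in [(691.4,27.1),(681.8,-210.9),(563.5,-203.6),(570.7,31)]+[(438.8,46.4),(415.9,-99.9),(423,-232.3)]:print((R.T@(np.array(l)-o)).round(1))
E
```

```text
Lb [572.2  32.8  75. ]
Lf [520.9  34.7  75. ]
Rb [ 561.4 -205.7   75. ]
Rf [ 510.4 -203.3   75. ]
nLb [566.1 -77.   75. ]
nLf [515.4 -75.6  75. ]
nRb [ 562.6 -127.3   75. ]
nRf [ 512.4 -126.    75. ]
floor [540.1 -75.9  75. ] [ 541.5 -126.5   61. ]
yaw -2.5550785627241144 o [541.43850804 -80.39447234] res [[0.6, -0.6], [-0.7, -0.9], [0.5, 0.7], [-0.5, 0.8]]
Lb [ 25.7 114.4]
Lf [-25.6 114. ]
Rb [  25.5 -124.3]
Rf [ -25.5 -124.2]
nLb [24.4  4.5]
nLf [-26.2   3.6]
nRb [ 23.2 -45.9]
nRf [-27.  -46.9]
[145.  114.1]
[ 146.  -124.1]
[  27.5 -122.1]
[ 24.3 112.6]
[-108.2  122.1]
[-124.5  -25.1]
[-111.5 -157. ]
```

The top view shows the notch clearly. It spans about y -46.5 to +4 in the housing frame, so its middle is at y ≈ -21, or 104 mm from the right end. That is consistent with the stated 95 to 200 mm. The strip size matches to within 1 mm. The housing origin is at (541.4, -80.4) with yaw -2.5°. Next I'll align the yaw and close the fingers.

>>> arm_command:
  moves: "0 0 0 0 -0.102 0 0; 0 0 0 0 -0.102 0 0; 0 0 0 0 0 0 0"
  squeeze: 10

```text
t: 0.45
ee_pos: [171.5, 677.9, 234.6]
ee_rot: [-90.1, 0.0, -2.2]
wrist_force: [-0.4, -0.3, 1.0]
width: 0.769
```

>>> arm_command:
  moves: "45 0 -30 0 0 0 0; 45 0 -30 0 0 0 0; 45 0 -30 0 0 0 0; 45 0 -30 0 0 0 0; 45 0 -30 0 0 0 0"

```text
t: 0.95
ee_pos: [374.7, 529.1, 234.2]
ee_rot: [-90.1, 0.1, -2.6]
wrist_force: [0.7, 0.8, 0.1]
width: 0.332
```

>>> arm_command:
  moves: "40 0 -45 0 0 0 0; 40 0 -45 0 0 0 0; 30 0 -50 0 0 0 0; 20 0 -50 0 0 0 0; 0 0 -50 0 0 0 0"

```text
t: 1.45
ee_pos: [477.1, 310.4, 234.5]
ee_rot: [-90.0, -0.1, -3.7]
wrist_force: [1.0, -1.5, 0.7]
width: 0.006
```

>>> arm_command:
  moves: "15 0 -50 0 0 0 0; 15 0 -50 0 0 0 0; 15 0 -50 0 0 0 0; 15 0 -50 0 0 0 0; 15 0 -50 0 0 0 0"

```text
t: 1.95
ee_pos: [529.1, 65.9, 234.9]
ee_rot: [-90.0, -0.1, -4.6]
wrist_force: [1.1, 1.0, -0.4]
width: 0.005
```

>>> arm_command:
  moves: "5 0 -50 0 0 0 0; 5 0 -50 0 0 0 0; 5 0 -45 0 0 0 0; 0 0 -40 0 0 0 0; 0 0 0 0 0 0 0"

```text
t: 2.45
ee_pos: [527.9, -127.3, 235.7]
ee_rot: [-90.0, -0.2, -5.8]
wrist_force: [0.0, 0.8, -0.9]
width: 0.006
```

>>> arm_command:
  moves: "4 0 -25 0 -0.03 0 0; 4 0 -22 0 -0.03 0 0; 0 40 0 0 0 0 0; 0 40 0 0 0 0 0; 0 20 0 0 0 0 0"

```text
t: 2.95
ee_pos: [534.8, -177.3, 136.5]
ee_rot: [-90.1, -0.7, -3.2]
wrist_force: [-0.1, 0.0, 0.5]
width: 0.006
```

>>> arm_command:
  moves: "0 20 2 0 0 0 0; 0 6 0 0 0 0 0; 0 2 0 0 0 0 0"

```text
t: 3.25
ee_pos: [534.0, -173.3, 104.9]
ee_rot: [-90.1, -0.4, -3.6]
wrist_force: [0.8, 0.2, -0.1]
width: 0.004
```

```bash
python3 - <<'E'
from station import sensors,cams
from h import *
for n in("top","wrist","scene"):
    c=cams.camera(n);im=c["pixels"]
    if n=="wrist": cv2.imwrite("pics/w1.png",np.clip(im*2.5,0,255).astype(np.uint8))
    else:
        cr=im[80:260,160:450] if n=="top" else im[140:280,80:360]
        cv2.imwrite(f"pics/{n}1.png",np.clip(cv2.resize(cr,None,fx=2.7,fy=2.7)*2.5,0,255).astype(np.uint8))
print(sensors.observe())
E
```

```text
{'t': 3.4, 'q': array([-2.04131318e+01,  2.04427410e+01,  1.18326530e+02,  1.07193604e-01,
        4.07066910e+01, -1.06985002e+02]), 'dq': array([-0.22971187, -0.51566591, -0.16991931,  0.04943909, -0.14983474,
       -0.32158013]), 'effort': array([ 1.57882688e-01, -6.16756010e+01, -3.14644146e+01, -2.82043952e-02,
        1.67705800e-02,  5.37875213e-02]), 'ee_pos': array([ 534.49555498, -173.73407359,  106.00365359]), 'ee_rot': array([-90.08550056,  -0.52177052,  -3.50867945]), 'wrist_force': array([ 0.47602388, -0.87133547, -0.17544574]), 'wrist_torque': array([ 0.00907285, -0.00296571,  0.02527991]), 'width': 0.006815921593474072}
```

View pics/w1.png

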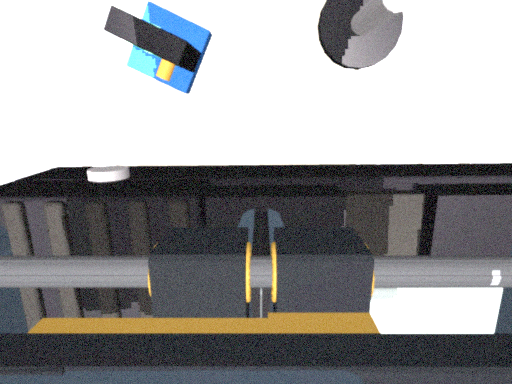

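View pics/top1.png

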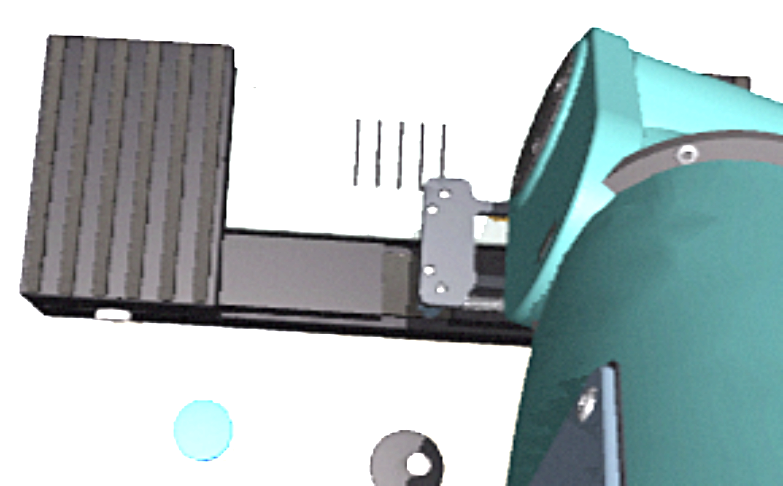

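View pics/scene1.png

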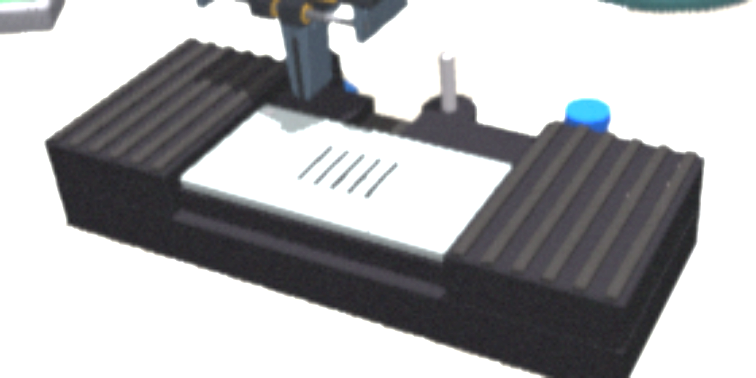

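The fingers hang over the right end of the strip. The wrist view shows the notch floor at columns 350–430, to the left of the fingers. I'll touch down in small steps.

>>> arm_command:
  moves: "0 3 0 0 0 0 0; 0 2 0 0 0 0 0; 0 1.5 0 0 0 0 0"

```text
t: 3.7
ee_pos: [536.0, -174.2, 101.6]
ee_rot: [-90.2, -0.7, -3.5]
wrist_force: [-0.5, -0.2, -0.8]
width: 0.004
```

>>> arm_command:
  moves: "0 1.5 0 0 0 0 0; 0 1 0 0 0 0 0"

```text
t: 3.9
ee_pos: [536.2, -174.4, 99.3]
ee_rot: [-90.2, -0.8, -3.6]
wrist_force: [-0.7, -0.5, -0.3]
width: 0.008
```

>>> arm_command:
  moves: "0 1 0 0 0 0 0; 0 1 0 0 0 0 0"

```text
t: 4.1
ee_pos: [536.4, -174.4, 97.3]
ee_rot: [-90.2, -0.8, -3.6]
wrist_force: [-6.0, 3.5, 22.4]
width: 0.001
```

>>> arm_command:
  moves: "0 1 0 0 0 0 0"

```text
t: 4.2
ee_pos: [536.4, -174.5, 97.2]
ee_rot: [-90.2, -0.7, -3.6]
wrist_force: [-13.4, 4.4, 37.8]
width: 0.007
```

Contact at z = 97.3, as expected, but 38 N is too firm. I'll ease off.

>>> arm_command:
  moves: "0 0.2 0 0 0 0 0"

```text
t: 4.3
ee_pos: [536.4, -174.4, 97.4]
ee_rot: [-90.1, -0.7, -3.6]
wrist_force: [-0.1, 1.1, 1.0]
width: 0.009
```

>>> arm_command:
  moves: "0 0.2 0 0 0 0 0"

```text
t: 4.4
ee_pos: [536.4, -174.5, 97.4]
ee_rot: [-90.1, -0.7, -3.6]
wrist_force: [-0.8, -0.4, 2.0]
width: 0.006
```

>>> arm_command:
  moves: "0 0.5 4 0 0 0 0; 0 0.5 4 0 0 0 0; 0 0.5 4 0 0 0 0"

```text
t: 4.7
ee_pos: [539.0, -164.0, 97.4]
ee_rot: [-90.3, -0.9, -3.5]
wrist_force: [-1.5, -4.1, 8.0]
width: 0.006
```

>>> arm_command:
  moves: "-1 0.5 4 0 0 0 0; -1 0.5 4 0 0 0 0; -1 0.5 4 0 0 0 0; -1 0.5 4 0 0 0 0"

```text
t: 5.1
ee_pos: [539.4, -149.2, 97.5]
ee_rot: [-90.6, -1.4, -3.5]
wrist_force: [-0.8, -4.8, 7.6]
width: 0.002
```

>>> arm_command:
  moves: "-1 0.5 4 0 0 0 0; -1 0.5 4 0 0 0 0; -1 0.5 3 0 0 0 0"

```text
t: 5.4
ee_pos: [539.7, -139.0, 97.6]
ee_rot: [-90.7, -1.7, -3.4]
wrist_force: [-0.3, -4.9, 7.9]
width: 0.004
```

>>> arm_command:
  moves: "-1 0.4 3 0.005 0 0.01 0; -1 0.4 2 0.005 0 0.01 0"

```text
t: 5.6
ee_pos: [539.1, -134.1, 97.4]
ee_rot: [-90.2, -0.7, -3.4]
wrist_force: [0.9, -2.0, 4.6]
width: 0.0
```

>>> arm_command:
  moves: "-1 0.5 3 0 0 0.005 0; -1 0.5 3 0 0 0.005 0"

```text
t: 5.8
ee_pos: [538.9, -128.6, 97.2]
ee_rot: [-90.3, -0.2, -3.4]
wrist_force: [0.3, -5.5, 9.0]
width: 0.006
```

Still in contact at housing y ≈ -48, so step 2 should be satisfied. I'll keep sliding until the fingertip drops.

>>> arm_command:
  moves: "-1 0.5 4 0 0 0 0; -1 0.5 4 0 0 0 0; -1 0.5 4 0 0 0 0"

```text
t: 6.1
ee_pos: [538.0, -116.8, 96.5]
ee_rot: [-90.4, -0.3, -3.4]
wrist_force: [0.4, -0.4, -0.0]
width: 0.006
```

>>> arm_command:
  moves: "-1 0.5 4 0 0 0 0; -1 0.5 4 0 0 0 0"

```text
t: 6.3
ee_pos: [535.7, -107.8, 94.8]
ee_rot: [-90.3, -0.2, -3.4]
wrist_force: [-0.3, -0.0, 0.1]
width: 0.007
```

The fingertip has dropped in: z = 94.8 with zero force. Now I'll centre it on y = -101 and go down.

>>> arm_command:
  moves: "0 1 4 0 0 0 0; 0 2 2.5 0 0 0 0; 0 3 0 0 0 0 0; 0 2 0 0 0 0 0"

```text
t: 6.7
ee_pos: [535.5, -99.9, 85.6]
ee_rot: [-90.3, -0.2, -3.3]
wrist_force: [-0.3, -0.1, 0.2]
width: 0.007
```

Key contact is expected at a TCP height of about 83, and fully down at about 73.

>>> arm_command:
  moves: "0 2 -0.3 0 0 0 0; 0 1.5 0 0 0 0 0; 0 1 0 0 0 0 0"

```text
t: 7.0
ee_pos: [535.5, -100.3, 80.6]
ee_rot: [-90.3, -0.1, -3.4]
wrist_force: [-1.9, 2.4, 6.6]
width: 0.004
```

>>> arm_command:
  moves: "0 1.5 0 0 0 0 0; 0 1.5 0 0 0 0 0; 0 1.5 0 0 0 0 0"

```text
t: 7.3
ee_pos: [535.5, -100.2, 76.4]
ee_rot: [-90.2, -0.1, -3.4]
wrist_force: [-2.3, 2.1, 5.5]
width: 0.007
```

The key is moving under about 6 N.

>>> arm_command:
  moves: "0 1.5 0 0 0 0 0; 0 1 0 0 0 0 0; 0 0.7 0 0 0 0 0"

```text
t: 7.6
ee_pos: [535.5, -100.3, 73.3]
ee_rot: [-90.2, -0.1, -3.5]
wrist_force: [-2.6, 2.6, 5.2]
width: 0.005
```

>>> arm_command:
  moves: "0 0.5 0 0 0 0 0; 0 0.6 0 0 0 0 0"

```text
t: 7.8
ee_pos: [535.6, -100.3, 73.1]
ee_rot: [-90.2, -0.0, -3.5]
wrist_force: [-6.2, 4.0, 21.8]
width: 0.005
```

Bottomed out: the force is rising at z = 73.1. I'll withdraw straight up, shifting slightly away from the lid.

>>> arm_command:
  moves: "0 -3 0 0 0 0 0; 0 -10 0 0 0 0 0; -1 -20 0 0 0 0 0; -2 -30 0 0 0 0 0; 0 -40 0 0 0 0 0"

```text
t: 8.3
ee_pos: [529.8, -99.8, 176.0]
ee_rot: [-90.1, 0.5, -3.5]
wrist_force: [0.6, -0.8, 0.1]
width: 0.005
```

>>> arm_command:
  moves: "0 -40 30 0 0 0 0; 0 -10 50 0 0 0 0; 0 0 50 0 0 0 0; 0 0 50 0 0 0 0; 0 0 50 0 0 0 0"

```text
t: 8.8
ee_pos: [548.0, 129.2, 237.7]
ee_rot: [-90.1, -0.3, -4.0]
wrist_force: [0.7, -1.1, 0.8]
width: 0.007
```

>>> arm_command:
  moves: "0 0 50 0 0 0 0; 0 0 50 0 0 0 0; 0 0 40 0 0 0 0; 0 0 0 0 0 0 0; 0 0 0 0 0 0 0"

```text
t: 9.3
ee_pos: [556.8, 276.0, 241.1]
ee_rot: [-90.0, -0.6, -3.7]
wrist_force: [-0.3, -0.4, 0.5]
width: 0.003
```

```bash
python3 - <<'E'
from station import sensors,cams
from h import *
ims=[]
for n in("top","scene"):
    c=cams.camera(n);cr=c["pixels"][80:280,140:450] if n=="top" else c["pixels"][120:300,80:360]
    cv2.imwrite(f"pics/{n}2.png",np.clip(cv2.resize(cr,None,fx=2.5,fy=2.5)*2.,0,255).astype(np.uint8))
s=sensors.observe();print(s["ee_pos"],s["wrist_force"],s["dq"])
E
```

```text
[557.0229376  274.96794813 241.05099794] [-0.60664734  0.2211505  -0.35145959] [-0.8742731  -0.218564    0.51481118  0.00696566 -0.02753327  0.01073489]
```

View pics/top2.png

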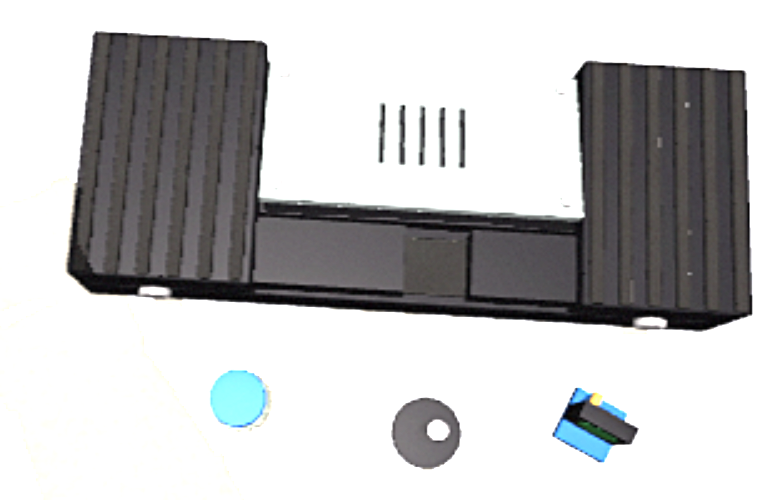

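View pics/scene2.png

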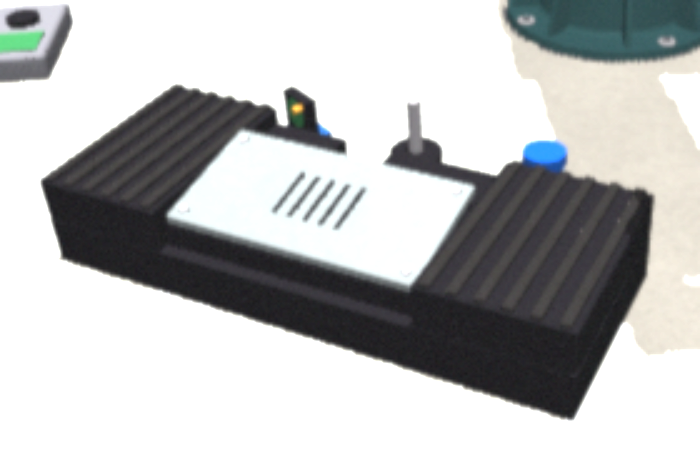

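The top view shows the lid's front edge now at about (244,161)–(373.6,167), with the jar, post and mount unmoved. I'll check the lid height against the projection, then hand in.

```bash
python3 - <<'E'
from h import *
from station import arm
c=np.load("top0.npz");a=np.radians(-2.5)
for th in(0,.14,.18):
  for y in(113,-123):
    x=147-118*np.cos(th);z=80+118*np.sin(th)
    print(th,proj(c,[541.4+x*np.cos(a)-y*np.sin(a),-80.4+x*np.sin(a)+y*np.cos(a),z]).round(1))
arm.job_done()
E
```

```text
0 [243.9 164.6]
0 [370.5 171.2]
0.14 [243.7 161.8]
0.14 [373.1 168.5]
0.18 [243.6 160.7]
0.18 [373.8 167.5]
the job is handed in; nothing more can be done
```

The laser head is open: the key is pressed fully down and the lid has popped up. The job is handed in at about 9.4 s, and no verdict was reported.

- **Touch and slide:** I touched down with closed fingers at housing y ≈ -94 mm and slid left at about 5–9 N. The tip dropped into the notch at about y = -37 mm, which fits the notch middle at y ≈ -21 mm seen in the top picture.
- **Key:** It moved under about 6 N, from a tip height of about 61 mm to 51 mm. It then bottomed out, with the force rising to 22 N.
- **Lid:** Its front edge in the final top picture matches the projection for 0.18 rad to within about 1 pixel. It is closer to 0.18 than to 0.14 rad, but that difference is only about 1 pixel.
- **Bystanders:** The jar, post and mount stand where they were, by eye in the top picture. The hand is clear, with wrist force near zero.

**Firm first touch:** The touchdown was harder than intended, peaking at a measured 38 N upward (about 40 N in total) before I eased off. That is under the 50 N limit for the laser head, but not as gentle as asked. Forces are read only at the end of each call, so a brief higher peak would not have shown.

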